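Clamp a metal sample with the ball-knob clamp

TASK

Stand the tallest of the three loose metal samples upright on the bed of the sample clamp, between its V stop and the rubber-faced jaw, and let go of it. Then turn the black ball knob clockwise (seen from above) until the jaw presses the sample snugly into the V stop - aim for about 12 N, at least 5 N must remain once you let go, and more than 25 N at any moment would mark it - and let go of the knob. Leave the other things where they are.

Things in the scene. Friction and masses are not known exactly. Their poses are not given: they have to be found in the camera images.
- sample_mid (a point): centre (half-way up) of the loose sample to clamp: plain pale-metal upright cylinder, diameter 34 mm, height 45 mm, about 0.3 kg, the tallest of the three metal samples; standing on the bench at the start. Its z axis is the cylinder's axis.
- sample: the same sample; origin at the centre of its underside (22.5 mm below sample_mid), z along the cylinder's axis
- clamp: the sample clamp, bolted down: aluminium plate 84 (x) x 220 (y) x 12 mm (its top is the bed), origin at the centre of its underside, z up. On its y axis, from -y to +y: blue gear housing 60 x 52 mm, top 55 mm above the bench, centred at y = -60 mm, ball knob above it; sliding jaw; open bed; V stop. Nothing stands beside the bed: fingers closing along x fit past jaw and stop.
- stop_slot (a point): point on the bed at clamp (0, +60, 12) mm, under the middle of the V stop's range. The stop (dark steel, 34 mm wide, 34 mm high, its 120-degree V opening to -y) was left anywhere in a 10 mm slot and is not measured: a sample pushed home in it has its centre within 5 mm of this point along the clamp's y, on the centre line.
- load_point (a point): point on the bed's top surface (12 mm above the bench), fixed to the clamp at (0, +50, 12) mm: a sample stood upright with the centre of its underside here is clear of jaw and stop by about 5 mm or more in every setting. Its axes are the clamp's.
- jaw: the sliding jaw: origin at the middle of its flat rubber face (backed by springs, 10 N/mm), which is 24 mm wide and 34 mm high, centred 34.5 mm above the bench and looks along the clamp's +y; the knob drives it through a rack along +y. Its axes are the clamp's.
- ball_centre (a point): centre of the black ball knob, a polished sphere of diameter 44 mm, 97 mm above the bench, 42 mm above the gear housing, on a vertical shaft 14 mm thick, about which it turns. It is slippery (friction about 0.3): pads must close on its widest part, at this height, with some 50 to 60 N; higher up they squeeze off it. Its axes are the clamp's and do not turn with the knob.
- ball_knob (a joint): knob angle, rad, grows clockwise seen from above (about 0 to 2.7; starts at 0 to 0.3). Jaw face at clamp y = 23 mm + 12 mm per rad. Free turning takes 0.2 N m about the vertical, and a hand that stops may feel that friction either way round; each N of clamping adds 0.012 N m to what free turning reads. Sample home: some 11 N per 0.1 rad. It stays where left, up to some 16 N of clamping.
- mid_sample: bystander: round metal sample, diameter 36 mm, height 28 mm, with two small pits on top; origin under its centre
- flat_sample: bystander: low round metal sample, diameter 38 mm, height 16 mm, with a pit on top; origin under its centre
- bottle: bystander: white capped plastic bottle, diameter 49 mm, height 94 mm; origin under its centre
- tin: bystander: round tin with a green lid, diameter 54 mm, height 20 mm; origin under its centre
Not all that is in view belongs to the job. What is shaped like the sample but green or turquoise is not meant.

How it is judged:
By the outcome, as a careful person would: the job done as asked, in the order asked, and still so for the second after the job is handed in, with the robot touching nothing.
It also fails if it takes over 72 s, if anything falls off the work surface, if the arm or the gripper's body presses on something with over 40 N, if the wrist force passes 120 N, or if a joint passes its speed limit or range.

ROBOT

A 6-joint arm with a two-finger parallel gripper is mounted at the origin on a cart in front of the work surface, level with it; the furniture and walls round the work are solid. World frame = base frame: x ahead of the robot, y to its left, z up, the work surface at z = 0. Lengths are in m, angles in rad, forces in N, time in s.
With the tool pointing down it reaches from about 0.35 to 0.775 m from the base axis. Payload 7.3 kg.
Tool frame: the origin (TCP) lies on the centre line of the jaws, within the pads' length; the fingertips stand 25 mm ahead of it and the grasp point (between the pads) lies 6 mm ahead of it; z points along the fingers, y is the line along which they close (so a half turn about z gives the same grasp; the last joint's range is limited). The gripper opens to 92 mm and grips with 3 to 60 N. Pads are 19 mm wide; open, the fingers measure 130 mm over their backs; the gripper's body (75 mm by 190 mm) begins 47 mm behind the grasp point.
Start: joints at [1.139, 0.342, 1.524, -0, 1.275, -0.146], TCP at [0.148, 0.504, 0.252] pointing down, gripper open.
Joint ranges: [-2.53, 2.53], [-0.77, 2.02], [0.04, 2.7], [-1, 4.14], [0.28, 2.66], [-3.11, 3.11]. Speed limits (rad/s): [2.57, 2.57, 3.14, 3.14, 3.14, 3.14].

INTERFACE

Orientations are given as [roll, pitch, yaw] about the fixed x, y, z axes, in that order (R = Rz(yaw) Ry(pitch) Rx(roll)).
In Python, from cell import status, read_camera, camera_info, ticket, models gives the robot as it stands.
- The arm moves only by the tool send_rows, never from a script. Its argument "plan" is a list of rows, each an object with "offset": the shift along the tool's x, y, z in mm, a list of three; "yaw": the turn about the tool's z in rad. In form: [{"offset": [dx, dy, dz], "yaw": yaw}, ...]. A call has 1 to 20 rows; each row shifts and turns the commanded pose from where the row before left it, along the tool's axes as they then stand; what a row does not reach is not made up. A row lasts 1/10 s, in which the tool goes at most 50 mm and 8.59 degrees, less where a joint would pass 70% of its speed; a pose out of reach is approached as far as the arm can. A call is refused whole if a number of a shift passes 50 or a number of a turn 0.15, either way. A call with a gripper value outside its range is refused whole. "hand" is the closure, from 0 (fully open) to 1 (shut), set as the call begins (left out, the last holds). The fingers move at their own pace and stop on an object; "squeeze" is the grip in N (left out, the last holds). Time passes only in rows, so rows that do not move let the fingers close. It gives the time, the measured TCP pose, the force, the opening and the grip force at its end, in the units of the state.
- status.observe(): the state, without advancing time (a new reading comes with each control period).
- read_camera(name): name is "scene" or "top" or "wrist"; returns the picture (384x512x3 uint8, red, green, blue); there is no depth.
- camera_info(name): a dict with "vfov" (degrees; the focal length in pixels is half the picture's height over the tangent of half this angle, whatever the lens; pixels are square), "cx", "cy" (the principal point, pixels), "origin" and "attitude" of the camera in the world. Camera axes: x right, y down, z forward; pixel columns grow to the right and rows downward; lengths in m; the calibration is good to about 2 mm. A picture is of the moment at which its call begins: read the wrist's pose just before it. camera_info takes no time and is no camera call; for the wrist camera it gives the pose at the moment of the call.
- ticket.hand_in(): hands the job in; it is judged then, once.
Trained networks look in the newest picture that a camera, given by its name, has taken for a name from the list of things; names that differ only in an ending like _2 or _b are one class to them, and where a whole thing is asked for, a point or a joint stands for the part that bears it (a point fixed in the world has none). Each returns a list of dicts, best first, with "conf" (0 to 1); they miss things now and then, are a little off and sometimes report something else, mostly with a low value. They report only what shows in the picture. A call takes as long as a camera call. They do not tell look-alikes from the thing itself.
- models.regions_of(camera, label): "mask" (384x512 bool, what is visible of it) and "extent" ([left, top, right, bottom] in pixels, round what is visible of it).
The state is a dict: "time": time; "qpos": joint angles; "qvel": joint speeds; "joint_efforts": joint torques, N m; "tool_pos": TCP position; "tool_rot": TCP orientation; "contact_force": force on the tool from outside, world axes, zero at the start; "torque": the same for the moment, N m; "opening": finger opening in m; "grip_force": force on a finger pad.
Only numpy, scipy, OpenCV 4.12 (cv2) and the standard library are available. Lean on these libraries where they do the work, as an engineer would, in place of code of your own. Each camera call takes 0.05 s, during which the arm holds its last target. There are 200 camera calls.

## Working session

There is one attempt and no reset: what is moved stays moved. The work goes in short steps, Python scripts to look and compute and a tool call to move; the robot and the scene stay as the last step left them, time stands still between calls to the robot, and variables do not carry over. Pictures are saved under pics/ and viewed, at most 10 in all, crops included, and the job is handed in when it is done.

Besides the shell and the picture viewer there is one more tool, called as name(argument=value, ...), one argument or row to a line, values as JSON. send_rows: Moves the arm, as the interface text tells. Its arguments: {"type":"object","properties":{"plan":{"type":"array"},"hand":{"type":"number"},"squeeze":{"type":"number"}},"required":["plan"]}

```bash
mkdir -p pics; cat > h.py <<'E'
import numpy as np, cv2
from cell import status, read_camera, camera_info, ticket, models
from scipy.spatial.transform import Rotation as R
def cam(n):
    c=camera_info(n); A=np.array(c['attitude'],float)
    if A.shape!=(3,3): A=R.from_euler('xyz',A).as_matrix()
    return 192/np.tan(np.radians(c['vfov'])/2),c['cx'],c['cy'],np.array(c['origin']),A
def back(n,u,v,z,c=None):
    f,cx,cy,o,A=c or cam(n); d=A@np.array([(u-cx)/f,(v-cy)/f,1]); return o+d*(z-o[2])/d[2]
def proj(n,p,c=None):
    f,cx,cy,o,A=c or cam(n); q=A.T@(np.array(p)-o); return cx+f*q[0]/q[2],cy+f*q[1]/q[2]
def save(n,fn,box=None,s=1):
    im=read_camera(n)
    if box: im=im[box[1]:box[3],box[0]:box[2]]
    cv2.imwrite('pics/'+fn,cv2.resize(im,None,fx=s,fy=s,interpolation=cv2.INTER_CUBIC)[:,:,::-1])
E
python3 - <<'E'
from h import *
a=read_camera('top');ct=cam('top')
print(camera_info('top'),camera_info('scene'))
L=['sample','clamp','jaw','ball_knob','mid_sample','flat_sample','bottle','tin']
for l in L:
    for r in models.regions_of('top',l)[:4]: print(l,round(r['conf'],2),r['extent'])
b=read_camera('scene')
for l in L[:4]:
    for r in models.regions_of('scene',l)[:4]: print('S',l,round(r['conf'],2),r['extent'])
im=np.vstack([a,b]); cv2.imwrite('pics/a.png',a[:,:,::-1]);cv2.imwrite('pics/b.png',b[:,:,::-1])
s=status.observe();print(s)
E
```

```text
{'vfov': 50.908589141207926, 'cx': 254.0644087115731, 'cy': 193.07886598013846, 'origin': array([ 0.410889  , -0.02573363,  1.22046795]), 'attitude': array([-3.0401563 ,  0.01169905, -1.58100416])} {'vfov': 43.136848644081255, 'cx': 268.4167038540424, 'cy': 194.49609382033324, 'origin': array([ 0.03629978, -0.91769247,  0.85035124]), 'attitude': array([-2.20482354, -0.02286549, -0.4724225 ])}
sample 0.72 [133.3, 181.9, 151.0, 188.2]
sample 0.53 [145.2, 212.2, 162.7, 220.5]
clamp 0.85 [243.7, 187.3, 317.7, 234.7]
clamp 0.67 [147.2, 212.3, 163.0, 221.6]
jaw 0.63 [274.1, 207.0, 293.0, 215.8]
ball_knob 0.52 [294.0, 206.5, 309.1, 225.2]
mid_sample 0.71 [187.1, 181.2, 198.7, 193.6]
flat_sample 0.61 [185.1, 219.7, 200.0, 232.5]
flat_sample 0.28 [241.9, 191.0, 317.5, 232.6]
bottle 0.72 [241.7, 134.5, 259.8, 159.0]
bottle 0.57 [240.2, 188.0, 319.8, 234.1]
bottle 0.28 [180.2, 219.7, 199.1, 230.5]
tin 0.83 [357.5, 161.9, 373.6, 179.4]
S sample 0.78 [176.8, 178.9, 193.0, 195.0]
S sample 0.73 [225.8, 146.1, 234.6, 163.0]
S sample 0.65 [204.4, 156.2, 215.5, 173.4]
S clamp 0.71 [250.4, 211.5, 296.5, 276.1]
S jaw 0.49 [259.9, 224.5, 279.8, 257.3]
S ball_knob 0.77 [263.8, 221.8, 284.4, 240.9]
{'time': 0.7, 'qpos': array([ 1.13897467e+00,  3.41980704e-01,  1.52407596e+00, -1.52060938e-06,
        1.27538559e+00, -1.46044680e-01]), 'qvel': array([ 0.00042105,  0.00061209, -0.00091768, -0.00065056,  0.00123526,
       -0.00103339]), 'joint_efforts': array([ 1.10420497e-03, -4.31016791e+01, -2.44446856e+01,  7.19608949e-02,
        4.83556953e-02, -2.97917040e-05]), 'tool_pos': array([0.1480137 , 0.50373541, 0.25175894]), 'tool_rot': array([3.14144406e+00, 2.33272081e-05, 2.85581612e+00]), 'contact_force': array([-0.21112296,  0.5430437 ,  0.94785946]), 'torque': array([-0.02538631,  0.03135285, -0.01690276]), 'grip_force': 0.0, 'opening': 0.09215231981327965}
```

```bash
python3 - <<'E'
import cv2,numpy as np
a=cv2.imread('pics/a.png')[120:250,110:390];b=cv2.imread('pics/b.png')[120:300,140:340]
a=cv2.resize(a,None,fx=2.8,fy=2.8,interpolation=2);cv2.imwrite('pics/a2.png',a)
cv2.imwrite('pics/b2.png',cv2.resize(b,None,fx=3.3,fy=3.3,interpolation=2))
E
```

```text
(no output)
```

View pics/a2.png

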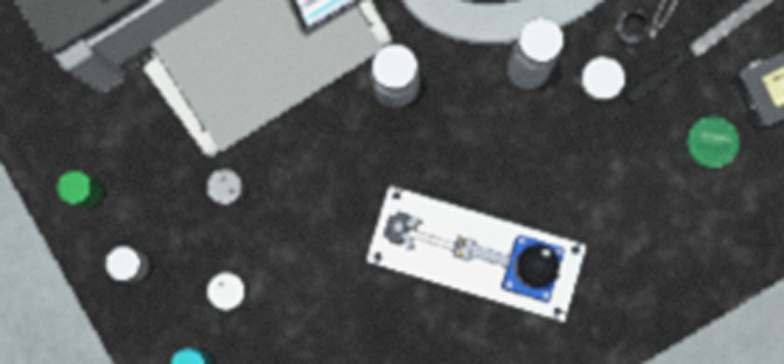

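View pics/b2.png

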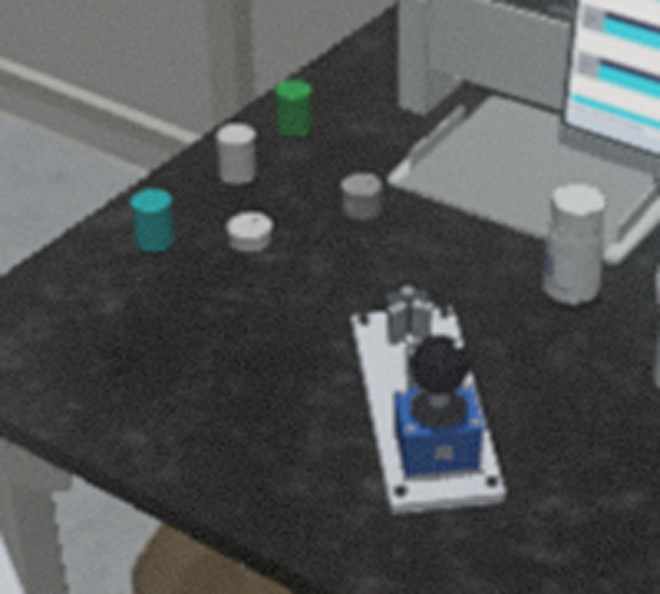

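The top view shows the pale tall cylinder at about (154,214). The look-alikes are green (137,187) and turquoise (177,248). The pitted mid sample is at (190,187) and the flat sample at (190,224). The scene view confirms that the tall plain one is at about (212,167). The clamp's knob is at (301,215) and its stop at (253,202) in the top view.

```bash
python3 - <<'E'
from h import *
c=cam('top')
P=lambda u,v:(u/2.8+110,v/2.8+120)
print('sample top',back('top',*P(122,263),.045,c), 'scene',back('scene',140+237/3.3,120+132/3.3,.045))
C=np.array([back('top',*P(*p),.012,c) for p in [(392,186),(586,243),(567,322),(368,265)]])
print(C,[np.linalg.norm(C[i]-C[(i+1)%4]) for i in range(4)])
o=C.mean(0);y=(C[0]+C[3]-C[1]-C[2])[:2];yaw=np.arctan2(-y[0],y[1])
print('clamp',o,'yaw',yaw)
Rm=np.array([[np.cos(yaw),-np.sin(yaw)],[np.sin(yaw),np.cos(yaw)]])
for n,p in [('load',(0,.05)),('ball',(0,-.06))]: print(n,o[:2]+Rm@p)
print('ball seen',back('top',*P(538,266),.097,c))
print('wrist',camera_info('wrist'))
for n,p in [('mid',(224,186,.028)),('flat',(226,291,.016)),('turq',(190,355,.045)),('bottle',(395,65,.094))]:print(n,back('top',*P(*p[:2]),p[2],c))
E
```

```text
sample top [0.472778   0.28112444 0.045     ] scene [0.47501364 0.28398403 0.045     ]
[[ 0.55434695 -0.00079465  0.012     ]
 [ 0.4905427  -0.20780801  0.012     ]
 [ 0.40670012 -0.18542528  0.012     ]
 [ 0.46952563  0.02567441  0.012     ]] [np.float64(0.21662297523315993), np.float64(0.08677882105756887), np.float64(0.22025014112346336), np.float64(0.088855311093309)]
clamp [ 0.48027885 -0.09208838  0.012     ] yaw -0.29407866073993894
load [ 0.49477176 -0.0442349 ]
ball [ 0.46288736 -0.14951255]
ball seen [ 0.46258959 -0.1468172   0.097     ]
wrist {'vfov': 71.96927685528738, 'cx': 253.922560740837, 'cy': 192.12112752055094, 'origin': array([0.07288133, 0.52637864, 0.38508598]), 'attitude': array([ 2.84799717e+00, -5.29783767e-04,  1.28546268e+00])}
mid [0.55452253 0.17783838 0.028     ]
flat [0.44326182 0.17708619 0.016     ]
turq [0.37683064 0.20913566 0.045     ]
bottle [ 0.66828729 -0.00667025  0.094     ]
```

send_rows(
  plan=[
    {"offset": [0,0,0],"yaw": 0.1435},
    {"offset": [0,0,0],"yaw": 0.1435},
    {"offset": [0,0,0],"yaw": 0.1435},
    {"offset": [0,0,0],"yaw": 0.1435},
    {"offset": [0,0,0],"yaw": 0.1435},
    {"offset": [0,0,0],"yaw": 0.1435},
    {"offset": [0,0,0],"yaw": 0.1435},
    {"offset": [0,0,0],"yaw": 0.1435},
    {"offset": [0,0,0],"yaw": 0.1435},
    {"offset": [0,0,0],"yaw": 0.1435},
    {"offset": [0,0,0],"yaw": 0.1435},
  ],
  hand=0,
)

```text
time: 1.8
tool_pos: [0.148, 0.5037, 0.2517]
tool_rot: [-3.142, -0.0, 1.271]
contact_force: [0.2, 0.2, 0.1]
opening: 0.0922
grip_force: 0.0
```

send_rows(
  plan=[
    {"offset": [-6,20,2],"yaw": 0},
    {"offset": [-12,37,5],"yaw": 0},
    {"offset": [-12,37,5],"yaw": 0},
    {"offset": [-12,37,5],"yaw": 0},
    {"offset": [-12,37,5],"yaw": 0},
    {"offset": [-12,37,5],"yaw": 0},
    {"offset": [-12,37,5],"yaw": 0},
    {"offset": [-12,37,5],"yaw": 0},
    {"offset": [-12,37,5],"yaw": 0},
    {"offset": [-12,37,5],"yaw": 0},
    {"offset": [-8,20,5],"yaw": 0},
    {"offset": [0,0,0],"yaw": 0},
    {"offset": [0,0,0],"yaw": 0},
  ],
)

```text
time: 3.1
tool_pos: [0.4696, 0.2789, 0.1995]
tool_rot: [-3.141, 0.0, 1.276]
contact_force: [0.1, -0.3, 1.3]
opening: 0.0919
grip_force: 0.0
```

```bash
cat > loc.py <<'E'
from h import *
import sys
def loc(fn,label,ztop):
    s=status.observe(); c=cam('wrist'); im=read_camera('wrist'); cv2.imwrite('pics/'+fn,im[:,:,::-1])
    print(s['time'],s['tool_pos'],s['tool_rot'],proj('wrist',(.473,.282,.045),c))
    for r in models.regions_of('wrist',label)[:3]:
        l,t,rr,b=r['extent']; print(round(r['conf'],2),np.round(r['extent']))
        m=r['mask'].astype(np.uint8)
        # fit: match silhouette of the cylinder (d34,h45) at (x,y)
        if label=='sample':
            from scipy.optimize import minimize
            a=np.linspace(0,2*np.pi,60)
            def cyl(p): 
                pts=[proj('wrist',(p[0]+.017*np.cos(t),p[1]+.017*np.sin(t),z),c) for t in a for z in (.0,.045)]
                return np.array(pts)
            def cost(p):
                q=cyl(p); e=np.array([*q.min(0),*q.max(0)])-np.array([l,t,rr,b]); return (e**2).sum()
            g=back('wrist',(l+rr)/2,(t+b)/2,.0225,c)[:2]
            o=minimize(cost,g,method='Nelder-Mead',options=dict(xatol=1e-5)); print('fit',o.x,o.fun)
E
python3 -c "
from loc import *
loc('w1.png','sample',.045)"
```

```text
3.1 [0.46955094 0.27891041 0.19953307] [-3.14071429e+00  1.29957751e-04  1.27614589e+00] (np.float64(256.2452871065756), np.float64(181.92835657054945))
0.96 [294.  95. 332. 129.]
fit [0.55421996 0.33543604] 0.1457959657729096
0.77 [243. 158. 270. 196.]
fit [0.47381724 0.28353302] 5.580531302739038
0.56 [241. 235. 272. 259.]
fit [0.44682844 0.19308047] 139.09363288239777
```

View pics/w1.png

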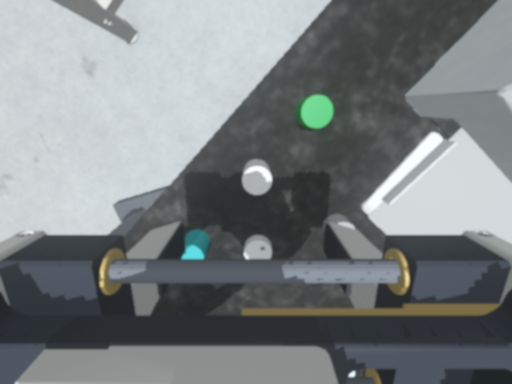

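The pale plain cylinder at (257,177) lies on the closing line, with the green one at (317,111), turquoise at (195,245) and the pitted flat sample at (258,245). The choice is confirmed, and the fit puts it at (0.4738, 0.2835).

send_rows(
  plan=[
    {"offset": [3,1.5,15],"yaw": 0},
    {"offset": [2.6,1.3,30],"yaw": 0},
    {"offset": [0,0,30],"yaw": 0},
    {"offset": [0,0,30],"yaw": 0},
    {"offset": [0,0,30],"yaw": 0},
    {"offset": [0,0,20],"yaw": 0},
    {"offset": [0,0,10],"yaw": 0},
    {"offset": [0,0,0],"yaw": 0},
    {"offset": [0,0,0],"yaw": 0},
  ],
  squeeze=20,
)

```text
time: 4.1
tool_pos: [0.4743, 0.2843, 0.0357]
tool_rot: [3.14, -0.001, 1.278]
contact_force: [0.0, -0.1, 0.3]
opening: 0.0916
grip_force: 0.0
```

send_rows(
  plan=[
    {"offset": [0,0,0],"yaw": 0},
    {"offset": [0,0,0],"yaw": 0},
    {"offset": [0,0,0],"yaw": 0},
    {"offset": [0,0,0],"yaw": 0},
    {"offset": [0,0,0],"yaw": 0},
    {"offset": [0,0,0],"yaw": 0},
    {"offset": [0,0,0],"yaw": 0},
    {"offset": [0,0,0],"yaw": 0},
    {"offset": [0,0,0],"yaw": 0},
    {"offset": [0,0,0],"yaw": 0},
  ],
  hand=1,
  squeeze=20,
)

```text
time: 5.1
tool_pos: [0.474, 0.2836, 0.0347]
tool_rot: [-3.142, -0.0, 1.277]
contact_force: [-0.3, -0.4, 0.2]
opening: 0.0337
grip_force: 20.0
```

send_rows(
  plan=[
    {"offset": [0,0,-10],"yaw": 0},
    {"offset": [0,0,-25],"yaw": 0},
    {"offset": [0,0,-30],"yaw": 0},
    {"offset": [0,0,-30],"yaw": 0},
    {"offset": [0,0,-25],"yaw": 0},
    {"offset": [-15,5,0],"yaw": 0},
    {"offset": [-30,11,0],"yaw": 0},
    {"offset": [-40,15,0],"yaw": 0},
    {"offset": [-40,15,0],"yaw": 0},
    {"offset": [-40,15,0],"yaw": 0},
    {"offset": [-40,15,0],"yaw": 0},
    {"offset": [-40,15,0],"yaw": 0},
    {"offset": [-33,13,0],"yaw": 0},
    {"offset": [-20,8,0],"yaw": 0},
    {"offset": [-10,3,0],"yaw": 0},
    {"offset": [0,0,0],"yaw": 0},
    {"offset": [0,0,0],"yaw": 0},
    {"offset": [0,0,0],"yaw": 0},
  ],
)

```text
time: 6.9
tool_pos: [0.4947, -0.0434, 0.1545]
tool_rot: [-3.141, -0.0, 1.279]
contact_force: [0.0, -0.4, -3.1]
opening: 0.0338
grip_force: 20.0
```

```bash
python3 - <<'E'
from loc import *
loc('w2.png','clamp',0)
c=cam('wrist'); np.save('c2.npy',np.array(c,dtype=object),allow_pickle=True)
yaw=-.294;o=np.array([.4803,-.0921]);Rm=np.array([[np.cos(yaw),-np.sin(yaw)],[np.sin(yaw),np.cos(yaw)]])
for p in [(.042,.11),(-.042,.11),(.042,0),(-.042,0)]: print(p,np.round(proj('wrist',(*(o+Rm@p),.012),c),1))
E
```

```text
6.9 [ 0.49468798 -0.04335996  0.15449683] [-3.14085526e+00 -3.07916046e-04  1.27863776e+00] (np.float64(73.10257039484165), np.float64(-261.9389796603014))
0.73 [217. 129. 300. 310.]
(0.042, 0.11) [295.4 132.7]
(-0.042, 0.11) [213.2 132.4]
(0.042, 0) [290.8 231.2]
(-0.042, 0) [217.2 230.9]
```

View pics/w2.png

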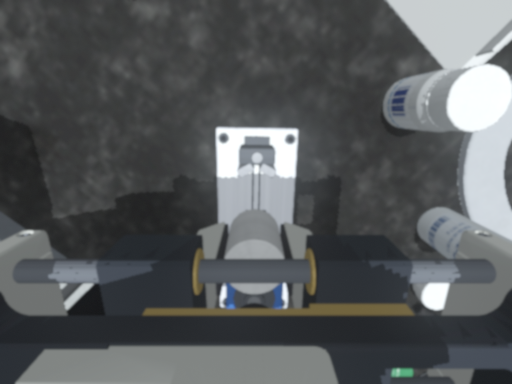

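The plate's far corners are at about (216,128) and (298,128), with the stop at (257,157). The held sample is upright at (254,240). The plate sits a few mm from the estimate, so I'm refining it.

```bash
python3 - <<'E'
from h import *
im=cv2.cvtColor(cv2.imread('pics/w2.png'),cv2.COLOR_BGR2GRAY).astype(float)
for v in (135,150,165,180,195):
    r=im[v-2:v+3].mean(0); l=next(u for u in range(195,240) if r[u]>120); q=next(u for u in range(325,270,-1) if r[u]>120)
    a=back('wrist',l-.5,v,.012);b=back('wrist',q+.5,v,.012);print(v,l,q,(a+b)[:2]/2,np.linalg.norm(a-b))
col=[next(v for v in range(110,150) if im[v,u]>120) for u in range(226,290,8)];print(col)
A=back('wrist',216,np.mean(col)-.5,.012);B=back('wrist',298.5,np.mean(col)-.5,.012)
e=(A+B)/2;x=(B-A)[:2];x/=np.linalg.norm(x);yv=np.array([-x[1],x[0]])
print('yaw',np.arctan2(x[1],x[0]),'end',e,'load',e[:2]-.06*yv,'ball',e[:2]-.17*yv)
E
```

```text
135 215 298 [0.51362687 0.01017734] 0.08599021793926283
150 215 297 [ 0.50877267 -0.00434736] 0.08636162122479382
165 216 296 [ 0.5042634  -0.01950876] 0.08568697516698431
180 217 294 [ 0.49908606 -0.03503053] 0.08391419375300857
195 218 293 [ 0.49425386 -0.05124513] 0.08317400270913261
[126, 126, 127, 127, 127, 127, 127, 127]
yaw -0.2912891904233825 end [0.51683253 0.01830178 0.012     ] load [ 0.49960129 -0.03917068] ball [ 0.46801068 -0.14453687]
```

send_rows(
  plan=[
    {"offset": [2,1,10],"yaw": 0},
    {"offset": [2,1,20],"yaw": 0},
    {"offset": [0,0,25],"yaw": 0},
    {"offset": [0,0,20],"yaw": 0},
    {"offset": [0,0,10],"yaw": 0},
    {"offset": [0,0,0],"yaw": 0},
    {"offset": [0,0,0],"yaw": 0},
  ],
)

```text
time: 7.7
tool_pos: [0.4985, -0.0411, 0.07]
tool_rot: [3.141, -0.0, 1.278]
contact_force: [0.2, -0.8, -1.9]
opening: 0.0334
grip_force: 20.0
```

```bash
python3 - <<'E'
from loc import *
loc('w3.png','clamp',0)
s=status.observe(); t=s['tool_pos'];print(proj('wrist',(t[0],t[1],t[2]-.0347)),proj('wrist',(t[0],t[1],t[2]+.0103)))
im=cv2.imread('pics/w3.png')[90:330,150:360];cv2.imwrite('pics/w3c.png',cv2.resize(im,None,fx=2.5,fy=2.5,interpolation=2))
g=cv2.cvtColor(cv2.imread('pics/w3.png'),cv2.COLOR_BGR2GRAY).astype(float)
col=[next((v for v in range(70,150) if g[v,u]>120),0) for u in range(226,290,8)];print(col)
for v in (120,135,150,165):
    r=g[v-2:v+3].mean(0); l=next(u for u in range(180,240) if r[u]>120); q=next(u for u in range(335,270,-1) if r[u]>120)
    a=back('wrist',l-.5,v,.012);b=back('wrist',q+.5,v,.012);print(v,l,q,(a+b)[:2]/2,np.linalg.norm(a-b))
e=back('wrist',257,np.median(col)-.5,.012)[:2];yv=np.array([.292,.956]);print(e,e-.06*yv)
E
```

```text
7.7 [ 0.49849585 -0.04113089  0.07001896] [ 3.14103855e+00 -1.55526694e-04  1.27755764e+00] (np.float64(-104.13345764004885), np.float64(-595.3086626416919))
0.65 [196. 137. 311. 312.]
(np.float64(253.66222816219744), np.float64(231.17109351467354)) (np.float64(253.62431516245127), np.float64(267.642623313349))
[114, 119, 117, 122, 124, 126, 120, 120]
120 201 283 [0.51237405 0.0317973 ] 0.0581584583444998
135 194 305 [0.51438306 0.02042442] 0.07974827368703391
150 181 325 [0.51368743 0.00951369] 0.10494141601144152
165 180 330 [ 0.51190976 -0.00144188] 0.1111082323605554
[0.52253159 0.0290868 ] [ 0.50501159 -0.0282732 ]
```

View pics/w3c.png

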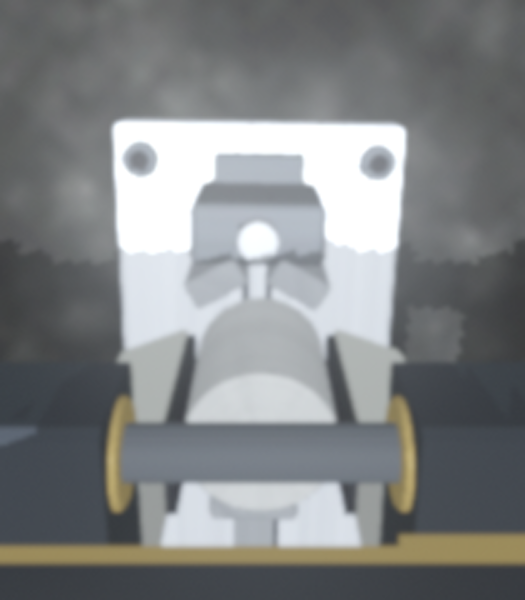

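The plate's end edge is at v≈139 (u 195 to 312), its midline at u≈254 matches the held sample, and the stop's V is ahead at (253,200). Checking the fore-aft distance.

```bash
python3 - <<'E'
from h import *
t=status.observe()['tool_pos'][:2];yv=np.array([.292,.956]);xv=np.array([.956,-.292])
a=back('wrist',195.2,139,.012)[:2];b=back('wrist',312.4,139,.012)[:2];d=(a+b)/2-t
print(np.linalg.norm(a-b),'end rel tool: x',d@xv,'y (want .060)',d@yv)
# stop front top edges (z=.046): V tips at crop (192,300?)->arms front, V root top
for n,p,z in [('armL front bottom of top',(188,284),.046),('armR',(328,284),.046),('body back edge',(217,183),.046)]:
    q=back('wrist',p[0]/2.5+150,p[1]/2.5+90,z)[:2]-t;print(n,q@xv,q@yv)
# wrist tilt check: where image shows sample top edge near camera
q=back('wrist',258/2.5+150,298/2.5+90,status.observe()['tool_pos'][2]-.0347)[:2]-t;print('sample bottom far edge (expect y .017)',q@yv)
q=back('wrist',258/2.5+150,373/2.5+90,status.observe()['tool_pos'][2]+.0103)[:2]-t;print('sample top far edge (expect y .017)',q@yv)
E
```

```text
0.08381309000396064 end rel tool: x -0.0001049651045926421 y (want .060) 0.06079513624342142
armL front bottom of top -0.0180714881462972 0.023775276457632614
armR 0.01734320178607915 0.02389415314308355
body back edge -0.010341797913962622 0.0496419311089758
sample bottom far edge (expect y .017) 0.016276107389859375
sample top far edge (expect y .017) 0.01672250751369304
```

Aligned within 1 mm. Lowering onto the bed.

send_rows(
  plan=[
    {"offset": [0,0,6],"yaw": 0},
    {"offset": [0,0,7],"yaw": 0},
    {"offset": [0,0,5],"yaw": 0},
    {"offset": [0,0,3],"yaw": 0},
    {"offset": [0,0,1],"yaw": 0},
    {"offset": [0,0,0.5],"yaw": 0},
    {"offset": [0,0,0],"yaw": 0},
    {"offset": [0,0,0],"yaw": 0},
  ],
)

```text
time: 8.6
tool_pos: [0.4982, -0.0413, 0.0474]
tool_rot: [3.141, -0.0, 1.277]
contact_force: [-0.4, -0.2, -2.9]
opening: 0.0336
grip_force: 20.0
```

send_rows(
  plan=[
    {"offset": [0,0,0.5],"yaw": 0},
    {"offset": [0,0,0.5],"yaw": 0},
    {"offset": [0,0,0],"yaw": 0},
    {"offset": [0,0,0],"yaw": 0},
  ],
)

```text
time: 9.0
tool_pos: [0.4983, -0.0413, 0.0467]
tool_rot: [3.141, -0.0, 1.277]
contact_force: [-1.4, 0.4, 4.6]
opening: 0.0337
grip_force: 20.0
```

send_rows(
  plan=[
    {"offset": [0,0,0],"yaw": 0},
    {"offset": [0,0,0],"yaw": 0},
    {"offset": [0,0,0],"yaw": 0},
    {"offset": [0,0,0],"yaw": 0},
    {"offset": [0,0,0],"yaw": 0},
    {"offset": [0,0,-10],"yaw": 0},
    {"offset": [0,0,-25],"yaw": 0},
    {"offset": [0,0,-40],"yaw": 0},
    {"offset": [0,0,-40],"yaw": 0},
    {"offset": [0,0,-25],"yaw": 0},
    {"offset": [-14,0,0],"yaw": 0},
    {"offset": [-30,0,0],"yaw": 0},
    {"offset": [-35,0,0],"yaw": 0},
    {"offset": [-20,0,0],"yaw": 0},
    {"offset": [-10,0,0],"yaw": 0},
    {"offset": [0,0,0],"yaw": 0},
    {"offset": [0,0,0],"yaw": 0},
  ],
  hand=0,
)

```text
time: 10.7
tool_pos: [0.4665, -0.1451, 0.186]
tool_rot: [-3.141, -0.001, 1.277]
contact_force: [0.5, -0.1, 0.1]
opening: 0.0919
grip_force: 0.0
```

```bash
python3 - <<'E'
from loc import *
loc('w4.png','ball_knob',0)
t=status.observe()['tool_pos'];print(proj('wrist',(t[0],t[1],.097)))
yv=np.array([.292,.956]);b=t[:2]+0*yv;s=b+.11*yv
print('sample top',proj('wrist',(*s,.057)))
E
```

```text
10.7 [ 0.4664807  -0.14514596  0.1859804 ] [-3.14102230e+00 -5.69881013e-04  1.27698085e+00] (np.float64(68.14328810297255), np.float64(-437.3597957839116))
0.79 [227. 182. 277. 233.]
(np.float64(253.9251666380101), np.float64(204.89732675196652))
sample top (np.float64(254.53327362473007), np.float64(77.05550120005151))
```

View pics/w4.png

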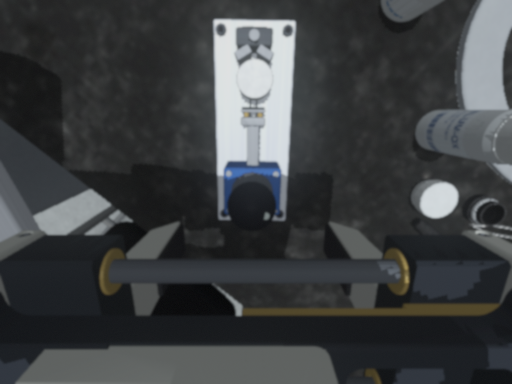

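The sample stands upright on the bed at (254,78), between the jaw (254,115) and the V stop (254,45). The ball is at about (252,205), near its expected pixel (254,205).

```bash
python3 - <<'E'
from h import *
im=cv2.imread('pics/w4.png'); sub=im[165:245,205:300]
g=sub.max(2); m=(g<48).astype(np.uint8)
n,l,st,ce=cv2.connectedComponentsWithStats(m)
i=1+np.argmax(st[1:,4]); print(st[i],ce[i]+[205,165])
hs=cv2.HoughCircles(cv2.GaussianBlur(cv2.cvtColor(im,cv2.COLOR_BGR2GRAY),(3,3),0)[160:250,200:305],cv2.HOUGH_GRADIENT,1.2,20,param1=80,param2=10,minRadius=22,maxRadius=29)
print(None if hs is None else hs[0][:3]+[200,160,0])
c=cam('wrist');t=status.observe()['tool_pos'];th=np.linspace(0,6.28,40)
# predicted silhouette of the sphere centred under the tool
o=c[3];p0=np.array([t[0],t[1],.097]);d=p0-o;D=np.linalg.norm(d);d/=D;u=np.cross(d,[0,0,1]);u/=np.linalg.norm(u);w=np.cross(d,u)
r=.022;cc=p0-d*r*r/D;rr=r*np.sqrt(1-(r/D)**2)
P=np.array([proj('wrist',cc+rr*(np.cos(a)*u+np.sin(a)*w),c) for a in th]);print('pred',P.min(0),P.max(0))
for v in range(176,236,6): print(v,[int(x) for x in im[v,218:288:4].max(1)])
E
```

```text
[   0    8   95   72 4563] [250.53451677 215.18693842]
[[249.80000305 206.20000076  25.60000038]
 [254.60000229 181.          25.47999954]
 [263.00000381 232.6000061   25.60000038]]
pred [229.15763722 180.23694325] [278.61434801 229.78940583]
176 [149, 163, 169, 174, 170, 148, 87, 88, 75, 71, 71, 77, 108, 116, 132, 146, 145, 152]
182 [123, 138, 108, 108, 81, 65, 62, 55, 51, 51, 58, 65, 68, 93, 110, 108, 140, 123]
188 [117, 137, 106, 103, 53, 41, 42, 42, 43, 43, 43, 43, 43, 64, 109, 107, 141, 111]
194 [113, 136, 105, 69, 36, 38, 38, 40, 39, 40, 40, 39, 40, 39, 97, 106, 142, 106]
200 [109, 136, 98, 33, 35, 36, 36, 37, 39, 39, 36, 37, 36, 35, 49, 104, 141, 98]
206 [110, 135, 88, 29, 31, 32, 34, 35, 37, 36, 34, 33, 33, 32, 36, 103, 140, 77]
212 [103, 53, 91, 27, 29, 30, 31, 32, 32, 32, 31, 32, 81, 32, 51, 93, 81, 64]
218 [85, 121, 123, 84, 26, 27, 27, 27, 28, 28, 28, 39, 117, 40, 125, 105, 123, 57]
224 [27, 31, 31, 30, 26, 23, 25, 25, 25, 26, 27, 24, 26, 28, 32, 31, 31, 32]
230 [45, 26, 27, 27, 27, 27, 29, 28, 26, 29, 28, 28, 28, 29, 28, 31, 30, 28]
```

send_rows(
  plan=[
    {"offset": [-0.8,-1.7,10],"yaw": 0},
    {"offset": [0,0,20],"yaw": 0},
    {"offset": [0,0,25],"yaw": 0},
    {"offset": [0,0,18],"yaw": 0},
    {"offset": [0,0,10],"yaw": 0},
    {"offset": [0,0,0],"yaw": 0},
    {"offset": [0,0,0],"yaw": 0},
  ],
)

```text
time: 11.5
tool_pos: [0.465, -0.1457, 0.1034]
tool_rot: [3.141, -0.0, 1.278]
contact_force: [-0.7, -1.5, 0.2]
opening: 0.0918
grip_force: 0.0
```

send_rows(
  plan=[
    {"offset": [0,0,0],"yaw": 0},
    {"offset": [0,0,0],"yaw": 0},
    {"offset": [0,0,0],"yaw": 0},
    {"offset": [0,0,0],"yaw": 0},
    {"offset": [0,0,0],"yaw": 0},
    {"offset": [0,0,0],"yaw": 0},
    {"offset": [0,0,0],"yaw": 0},
    {"offset": [0,0,0],"yaw": 0},
    {"offset": [0,0,0],"yaw": 0},
  ],
  hand=1,
  squeeze=55,
)

```text
time: 12.4
tool_pos: [0.4639, -0.1456, 0.1031]
tool_rot: [-3.14, -0.0, 1.278]
contact_force: [-5.2, 1.2, 4.4]
opening: 0.0423
grip_force: 55.0
```

```bash
cat > st.py <<'E'
from cell import status
import numpy as np
s=status.observe();print(s['time'],s['tool_pos'].round(4),s['tool_rot'].round(3),'F',s['contact_force'].round(1),'T',s['torque'].round(3),s['opening'],s['grip_force'],s['qpos'].round(2))
E
python3 st.py
```

```text
12.4 [ 0.4639 -0.1456  0.1031] [-3.14  -0.     1.278] F [-5.2  1.2  4.4] T [1.000e-03 1.025e+00 5.200e-02] 0.042257638433716674 55.001201033592224 [-0.46  0.45  1.82 -0.    0.87 -0.17]
```

send_rows(
  plan=[
    {"offset": [0,-1,0],"yaw": 0},
    {"offset": [0,0,0],"yaw": 0.05},
    {"offset": [0,0,0],"yaw": 0.1},
    {"offset": [0,0,0],"yaw": 0.1},
    {"offset": [0,0,0],"yaw": 0.1},
    {"offset": [0,0,0],"yaw": 0.1},
    {"offset": [0,0,0],"yaw": 0.1},
    {"offset": [0,0,0],"yaw": 0.05},
    {"offset": [0,0,0],"yaw": 0},
  ],
)

```text
time: 13.3
tool_pos: [0.4639, -0.1456, 0.1031]
tool_rot: [3.142, -0.0, 0.677]
contact_force: [-2.7, -0.6, 0.7]
opening: 0.042
grip_force: 55.0
```

```bash
python3 st.py
```

```text
13.3 [ 0.4639 -0.1456  0.1031] [ 3.142 -0.     0.677] F [-2.7 -0.6  0.7] T [ 0.02   0.557 -0.2  ] 0.04203166181712184 55.000818371772766 [-0.46  0.45  1.82  0.    0.86  0.43]
```

send_rows(
  plan=[
    {"offset": [0,0,0],"yaw": 0.04},
    {"offset": [0,0,0],"yaw": 0.04},
    {"offset": [0,0,0],"yaw": 0.04},
    {"offset": [0,0,0],"yaw": 0.04},
    {"offset": [0,0,0],"yaw": 0.04},
  ],
)

```text
time: 13.8
tool_pos: [0.4639, -0.1457, 0.1031]
tool_rot: [3.141, -0.0, 0.478]
contact_force: [-1.2, -0.9, 0.5]
opening: 0.0419
grip_force: 55.0
```

```bash
python3 - <<'E'
from h import *
exec(open('st.py').read())
c=cam('wrist');im=read_camera('wrist');cv2.imwrite('pics/w5.png',im[:,:,::-1])
im=read_camera('scene')[190:290,230:320];cv2.imwrite('pics/s5.png',cv2.resize(im,None,fx=6,fy=6,interpolation=2)[:,:,::-1])
E
```

```text
13.8 [ 0.4639 -0.1457  0.1031] [ 3.141 -0.     0.478] F [-1.2 -0.9  0.5] T [0.051 0.57  0.222] 0.04188382235099135 54.99934673309326 [-0.46  0.45  1.82 -0.    0.86  0.63]
```

View pics/w5.png

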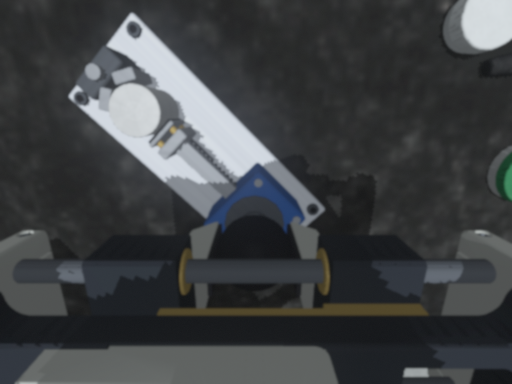

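The jaw at (168,137) is just short of the sample at (135,110), and the knob turns with the hand. Free-turning torque reads about 0.22 N m. I'll creep on now.

send_rows(
  plan=[
    {"offset": [0,0,0],"yaw": 0.04},
    {"offset": [0,0,0],"yaw": 0.04},
    {"offset": [0,0,0],"yaw": 0.04},
  ],
)

```text
time: 14.2
tool_pos: [0.4639, -0.1456, 0.1032]
tool_rot: [3.141, -0.0, 0.358]
contact_force: [-2.7, -1.1, 0.2]
opening: 0.0423
grip_force: 55.0
```

```bash
python3 st.py
```

```text
14.2 [ 0.4639 -0.1456  0.1032] [ 3.141 -0.     0.358] F [-2.7 -1.1  0.2] T [0.033 0.479 0.184] 0.042306864086451366 54.999128580093384 [-0.46  0.45  1.82  0.    0.86  0.75]
```

send_rows(
  plan=[
    {"offset": [0,0,0],"yaw": 0.04},
    {"offset": [0,0,0],"yaw": 0.04},
  ],
)

```text
time: 14.4
tool_pos: [0.4639, -0.1457, 0.1032]
tool_rot: [3.141, -0.0, 0.278]
contact_force: [-1.3, -1.1, 0.6]
opening: 0.0424
grip_force: 55.0
```

```bash
python3 st.py
```

```text
14.4 [ 0.4639 -0.1457  0.1032] [ 3.141 -0.     0.278] F [-1.3 -1.1  0.6] T [0.059 0.422 0.241] 0.042367973164733216 54.99901592731476 [-0.46  0.45  1.82  0.    0.86  0.83]
```

send_rows(
  plan=[
    {"offset": [0,0,0],"yaw": 0.04},
    {"offset": [0,0,0],"yaw": 0.04},
  ],
)

```text
time: 14.6
tool_pos: [0.4639, -0.1457, 0.1032]
tool_rot: [3.141, -0.0, 0.198]
contact_force: [-2.0, -0.8, 0.2]
opening: 0.0419
grip_force: 55.0
```

```bash
python3 st.py
```

```text
14.6 [ 0.4639 -0.1457  0.1032] [ 3.141 -0.     0.198] F [-2.  -0.8  0.2] T [-0.01   0.499  0.222] 0.04192419433296663 54.99908745288849 [-0.46  0.45  1.82  0.    0.86  0.91]
```

send_rows(
  plan=[
    {"offset": [0,0,0],"yaw": 0.03},
    {"offset": [0,0,0],"yaw": 0.03},
  ],
)

```text
time: 14.8
tool_pos: [0.4639, -0.1457, 0.1032]
tool_rot: [3.141, -0.0, 0.139]
contact_force: [-1.5, -0.3, -0.5]
opening: 0.0422
grip_force: 55.0
```

```bash
python3 st.py
```

```text
14.8 [ 0.4639 -0.1457  0.1032] [ 3.141 -0.     0.139] F [-1.5 -0.3 -0.5] T [0.088 0.481 0.287] 0.042242165817989535 54.99928414821625 [-0.46  0.45  1.82  0.    0.86  0.97]
```

send_rows(
  plan=[
    {"offset": [0,0,0],"yaw": 0.02},
    {"offset": [0,0,0],"yaw": 0.02},
  ],
)

```text
time: 15.0
tool_pos: [0.4639, -0.1457, 0.1031]
tool_rot: [3.141, -0.0, 0.098]
contact_force: [-2.0, 0.4, -1.0]
opening: 0.0422
grip_force: 55.0
```

```bash
python3 st.py
```

```text
15.0 [ 0.4639 -0.1457  0.1031] [ 3.141 -0.     0.098] F [-2.   0.4 -1. ] T [0.037 0.392 0.319] 0.04222356592805226 54.99947905540466 [-0.46  0.45  1.82  0.    0.86  1.01]
```

send_rows(
  plan=[
    {"offset": [0,0,0],"yaw": 0.015},
    {"offset": [0,0,0],"yaw": 0.015},
  ],
)

```text
time: 15.2
tool_pos: [0.4639, -0.1457, 0.1032]
tool_rot: [3.141, -0.0, 0.067]
contact_force: [0.3, -1.3, -0.9]
opening: 0.0417
grip_force: 55.0
```

```bash
python3 - <<'E'
from h import *
exec(open('st.py').read())
im=read_camera('wrist');cv2.imwrite('pics/w6.png',im[:,:,::-1])
E
```

```text
15.2 [ 0.4639 -0.1457  0.1032] [ 3.141 -0.     0.067] F [ 0.3 -1.3 -0.9] T [-0.001  0.311  0.401] 0.04168103583707272 54.99934673309326 [-0.46  0.45  1.82 -0.    0.86  1.04]
```

View pics/w6.png

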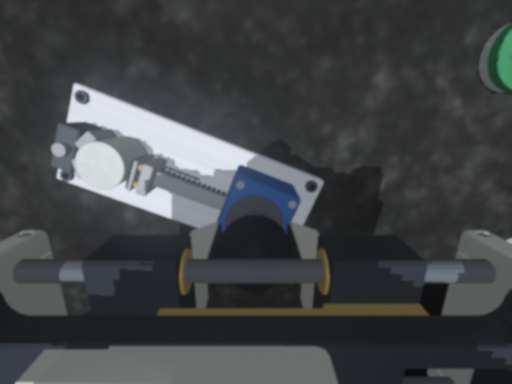

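The sample sits in the V at (103,162) with the jaw's rubber against it at (138,175). The torque trend gives about 13 N, so I'm letting go.

send_rows(
  plan=[
    {"offset": [0,0,0],"yaw": 0},
    {"offset": [0,0,0],"yaw": 0},
    {"offset": [0,0,0],"yaw": 0},
    {"offset": [0,0,0],"yaw": 0},
    {"offset": [0,0,0],"yaw": 0},
    {"offset": [0,0,0],"yaw": 0},
    {"offset": [0,0,-10],"yaw": 0},
    {"offset": [0,0,-25],"yaw": 0},
    {"offset": [0,0,-35],"yaw": 0},
    {"offset": [0,0,-25],"yaw": 0},
    {"offset": [0,0,-10],"yaw": 0},
    {"offset": [0,0,0],"yaw": 0},
    {"offset": [0,0,0],"yaw": 0},
  ],
  hand=0,
)

```text
time: 16.55
tool_pos: [0.4632, -0.1454, 0.2074]
tool_rot: [-3.141, 0.001, 0.067]
contact_force: [-0.2, 0.3, -0.6]
opening: 0.0918
grip_force: 0.0
```

```bash
python3 - <<'E'
from h import *
exec(open('st.py').read())
im=read_camera('wrist');cv2.imwrite('pics/w7.png',cv2.resize(im[60:260,40:300],None,fx=3,fy=3,interpolation=2)[:,:,::-1])
E
```

```text
16.55 [ 0.4632 -0.1454  0.2074] [-3.141e+00  1.000e-03  6.700e-02] F [-0.2  0.3 -0.6] T [-0.131  0.184 -0.006] 0.09177392666276804 0.0 [-0.46  0.31  1.7   0.    1.13  1.04]
```

View pics/w7.png

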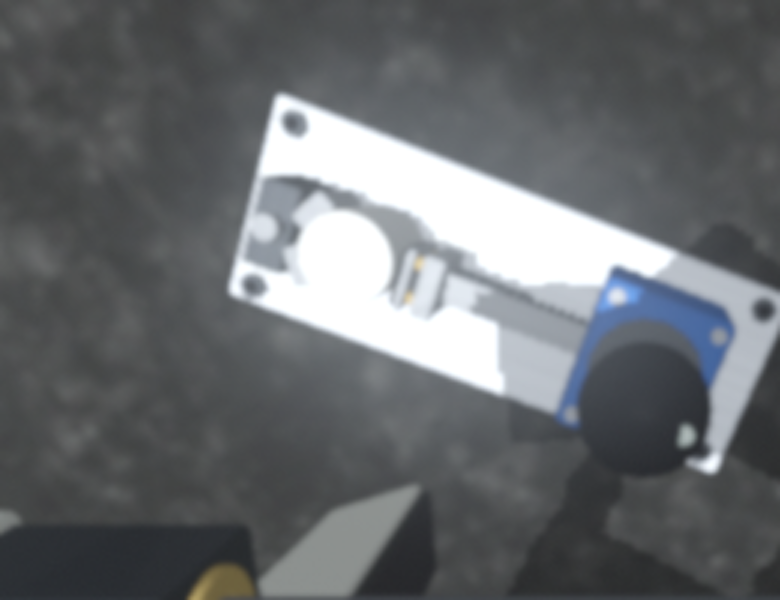

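The sample is at about (155,145) in the full frame, up against the V, with the jaw face at about (174,150). I'll check the contact with one calculation.

```bash
python3 - <<'E'
from h import *
c=cam('wrist');P=lambda u,v,z:back('wrist',40+u/3,60+v/3,z,c)[:2]
C=[P(278,94,.012),P(231,295,.012)];e=(C[0]+C[1])/2;x=C[0]-C[1];x/=np.linalg.norm(x);y=np.array([-x[1],x[0]])
for n,p in [('sample',P(345,254,.057)),('jaw face',P((414+399)/2-3,(249+306)/2,.0515)),('ball',P(644,409,.097))]:
    d=p-e;print(n,(d@x).round(4),(.11+d@y).round(4))
E
```

```text
sample 0.0027 0.0562
jaw face 0.0007 0.0359
ball -0.0009 -0.0586
```

send_rows(
  plan=[
    {"offset": [-10,-20,0],"yaw": 0},
    {"offset": [-11,-26,0],"yaw": 0},
    {"offset": [-11,-26,0],"yaw": 0},
    {"offset": [-10,-20,0],"yaw": 0},
    {"offset": [0,0,0],"yaw": 0},
    {"offset": [0,0,0],"yaw": 0},
    {"offset": [0,0,0],"yaw": 0},
  ],
)

```text
time: 17.3
tool_pos: [0.4161, -0.0573, 0.2078]
tool_rot: [3.142, 0.0, 0.067]
contact_force: [0.6, 0.3, -0.1]
opening: 0.0918
grip_force: 0.0
```

```bash
python3 - <<'E'
from h import *
exec(open('st.py').read())
c=cam('wrist');im=read_camera('wrist');u,v=map(int,proj('wrist',(.493,-.051,.05),c));print(u,v)
x0,y0=max(u-75,0),max(v-55,0)
y,x=im[y0:y0+110,x0:x0+150],0
cv2.imwrite('pics/w8.png',cv2.resize((255*(y/255.)**1.6).astype(np.uint8),None,fx=5,fy=5,interpolation=2)[:,:,::-1]);print(x0,y0)
E
```

```text
17.3 [ 0.4161 -0.0573  0.2078] [3.142 0.    0.067] F [ 0.6  0.3 -0.1] T [-0.123  0.173 -0.005] 0.0917859682414047 0.0 [-0.32  0.2   1.86 -0.    1.09  1.18]
253 113
178 58
```

View pics/w8.png

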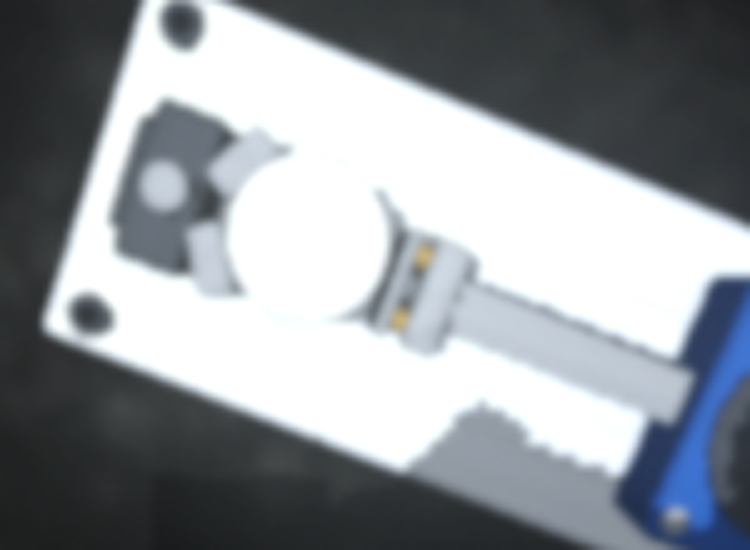

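From straight above, the sample (crop 308,235) is seated on both V flanks, with the dark rubber face touching it at (390,265) and the arm clear. I'm handing in.

```bash
python3 -c "
from cell import ticket
print(ticket.hand_in())"
```

```text
the job is handed in; nothing more can be done
None
```

The tallest sample stands upright on the clamp bed, pressed into the V stop at about 13 N (estimated from knob torque, not re-measured after letting go). The knob is released, the arm is clear, and the job is handed in; no verdict was shown.

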